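Seat an engraving practice block in the ball vise

TASK

Mount the small copper-faced practice block in the engraver's ball vise: set it copper side up into the rectangular recess of the tilted vise head, then press it gently down past the sprung rollers until it snaps home and its copper face lies flush with the head all round. Take the block that matches the recess, never force or ram it, leave it seated with the gripper clear, and do not shift the other things on the bench.

Things in the scene. Friction and masses are not known exactly. Their poses are not given: they have to be found in the camera images.
- plate_block: The block to mount: dark wood with a 1.6 mm copper plate on top, 28 (x) by 44 (y) by 22 mm high, 70 g, lying copper side up. Origin at the centre of its underside, z towards the copper. Both long sides (+x, -x) carry a groove 2.2 mm deep, 5 to 12 mm above the underside; below and above it the block has full width. The short ends are plain. Half a turn about z makes no difference.
- block_face (a point): Centre of the copper face of plate_block, 22 mm above its underside; axes as plate_block.
- recess (a point): Centre of the recess's mouth, in the plane of the head's flat aluminium face (84 mm in x, 104 mm in y, nothing standing above it). z points out of the tilted face, y along the recess. The recess is 30 (x) by 46 (y) by 22 mm deep with a flat floor, 1.5 mm chamfer at its mouth: the block has 1 mm play each side.
- roller_a: One of two alike sprung steel rollers, 12 mm diameter, 16 mm long along y, in the middle of the recess's long walls (this at +x, the other at -x). Each stands 2.5 mm proud of its wall, axis 15 mm below the face. The block stops on them with its copper about 11 mm above the head and needs about 10 N along -z to go past them down to the floor, where they hold it. Origin at its centre.
- vise_head (a joint): Tilt of the vise head in rad, clamped stiffly: 0 is level; growing, the head's face leans towards the vise's -x side (roughly towards the robot).
- vise: The ball vise, fixed to the bench: black round foot of 124 mm diameter, dark ball, and a steel disc of 124 mm diameter carrying the aluminium head block. Origin at the centre of its foot on the bench. The head's tilt axis runs along its y, 62 mm above the bench; the head's face is 64 mm from that axis.
- wide_block: Another copper-faced wood block, too big for the recess: 38 mm (x) by 58 mm (y) by 22 mm, no grooves, origin at the centre of its underside. Leave alone.
- tall_block: A tall copper-faced wood block, 30 by 30 by 56 mm, standing; origin at the centre of its underside. Leave alone.
- collet: A brass collet standing on the bench, 27 mm diameter, 30 mm high; origin at the centre of its underside. Leave alone.
- tool_stand: A turned steel stand, 60 mm diameter at its foot, 78 mm high; origin at the centre of its underside. Leave alone.
There are look-alikes about, which are no part of the job. What is shaped like the plate_block but green or purple is not meant.

How it is judged:
By the outcome, as a careful person would: the job done as asked, in the order asked, and still so for the second after the job is handed in, with the robot touching nothing.
It also fails if it takes over 58 s, if anything falls off the work surface, if the arm or the gripper's body presses on something with over 40 N, if the wrist force passes 120 N, or if a joint passes its speed limit or range.

ROBOT

A 6-joint arm with a two-finger parallel gripper is mounted at the origin on the work surface. World frame = base frame: x ahead of the robot, y to its left, z up, the work surface at z = 0. Lengths are in m, angles in rad, forces in N, time in s.
With the tool pointing down it reaches from about 0.275 to 1 m from the base axis. Payload 8.4 kg.
Tool frame: the origin (TCP) lies at the very end of the fingers, on their centre line; the grasp point (between the pads) lies 19 mm behind it; z points along the fingers, y is the line along which they close (so a half turn about z gives the same grasp; the last joint's range is limited). The gripper opens to 85 mm and grips with 20 to 120 N. Pads are 22 mm wide; open, the fingers measure 114 mm over their backs; the gripper's body (76 mm by 85 mm) begins 54 mm behind the grasp point. The pads swing forward as they close: fully open they stand 13 mm farther back than shut.
Start: joints at [-1.283, 0.353, 1.633, -0, 1.155, -0.002], TCP at [0.179, -0.599, 0.206] pointing down, gripper open.
Joint ranges: [-2.63, 2.63], [-0.92, 2.1], [0.06, 2.66], [-1.3, 4.44], [0, 2.69], [-3.02, 3.02]. Speed limits (rad/s): [2.22, 2.22, 2.79, 3.14, 3.14, 3.14].

INTERFACE

Orientations are given as a rotation vector (axis times angle).
In Python, from cell import bot, capture gives the robot as it stands.
- The arm moves only by the tool servo_tool, never from a script. Its argument "series" is a list of rows, each a list of 3 entries, a list of its own where there are three numbers: the finger opening in mm, from 0 to 85.4, then the shift along the world's x, y, z in mm, then the turn about the world's z in rad. In form: [[hand, [dx, dy, dz], yaw], ...]. A call has 1 to 20 rows; each row shifts and turns the commanded pose from where the row before left it; what a row does not reach is not made up. A row lasts 1/8 s, in which the tool goes at most 62.5 mm and 10.7 degrees, less where a joint would pass 70% of its speed; a pose out of reach is approached as far as the arm can. A call is refused whole if a number of a shift passes 62.5 or a number of a turn 0.188, either way. A call with a gripper value outside its range is refused whole. The fingers move at their own pace and stop on an object; "force" is the grip in N (left out, the last holds). Time passes only in rows, so rows that do not move let the fingers close. It gives the time, the measured TCP pose, the force, the opening and the grip force at its end, in the units of the state.
- bot.state(): the state, without advancing time (a new reading comes with each control period).
- capture(name): name is "scene" or "top" or "wrist"; returns a dict with "color" (420x560x3 uint8, red, green, blue), "fx", "fy", "cx", "cy" (pixels), "R" (3x3) and "t" (3): a world point X has camera coordinates R X + t. Camera axes: x right, y down, z forward; pixel columns grow to the right and rows downward; lengths in m; the calibration is good to about 2 mm. A picture is of the moment at which its call begins. There is no depth.
- bot.job_done(): hands the job in; it is judged then, once.
The state is a dict: "clock": time; "qpos": joint angles; "joint_velocities": joint speeds; "tau": joint torques, N m; "tcp_pos": TCP position; "orientation": TCP orientation; "force": force on the tool from outside, world axes, zero at the start; "wrist_torque": the same for the moment, N m; "gripper_width": opening from 0.0 (shut) to 1.0 (fully open); "gripper_force": force on a finger pad.
Only numpy, scipy, OpenCV 4.12 (cv2) and the standard library are available. Lean on these libraries where they do the work, as an engineer would, in place of code of your own. Each camera call takes 0.05 s, during which the arm holds its last target. There are 200 camera calls.

## Working session

There is one attempt and no reset: what is moved stays moved. The work goes in short steps, Python scripts to look and compute and a tool call to move; the robot and the scene stay as the last step left them, time stands still between calls to the robot, and variables do not carry over. Pictures are saved under pics/ and viewed, at most 10 in all, crops included, and the job is handed in when it is done.

Besides the shell and the picture viewer there is one more tool, called after "Request:" in YAML: its name, and indented under it one key for each argument. servo_tool: Moves the arm, as the interface text tells. Its arguments: {"type":"object","properties":{"series":{"type":"array","items":{"type":"array"}},"force":{"type":"number"}},"required":["series"]}

```bash
mkdir -p pics; ls; python3 - <<'E'
from cell import bot, capture
import cv2,json
for n in("scene","top"):
    c=capture(n); cv2.imwrite(f"pics/{n}0.png",cv2.resize(c["color"][:,:,::-1],(800,600),interpolation=cv2.INTER_CUBIC)); print(n,c["fx"],c["fy"],c["cx"],c["cy"],c["R"],c["t"])
print(bot.state())
E
```

```text
pics
scene 541.8909786056353 541.8909786056353 282.75761773231244 216.3540098729386 [[ 0.66846226  0.74363357 -0.01293561]
 [ 0.53511321 -0.49295425 -0.68603933]
 [-0.51653854  0.45166938 -0.72744946]] [-0.34844753 -0.19818391  1.34977689]
top 382.63742428177943 382.63742428177943 277.65412034092765 212.809332602979 [[-0.01095039 -0.99961825  0.02536614]
 [-0.98509616  0.0064296  -0.17188431]
 [ 0.1716556  -0.02687029 -0.98479051]] [-0.0207857   0.5417222   0.87237628]
{'clock': 0.1, 'qpos': array([-1.28341671e+00,  3.53563170e-01,  1.63408193e+00,  3.44235182e-05,
        1.15522451e+00, -2.40938412e-03]), 'joint_velocities': array([-1.76990119e-05, -2.71881906e-03, -5.21496845e-04,  1.17425129e-03,
       -5.25558239e-04, -8.46627028e-04]), 'tau': array([ 2.60243824e-04, -6.06354976e+01, -3.42819679e+01,  2.04764137e-05,
        3.94951261e-03, -1.45006260e-05]), 'tcp_pos': array([ 0.17846307, -0.59847771,  0.20523712]), 'orientation': array([-3.10742031e+00, -4.53403612e-01,  2.35786707e-04]), 'force': array([ 0.4744316 ,  0.45873198, -0.58499322]), 'wrist_torque': array([ 0.00025855,  0.0338381 , -0.02599821]), 'gripper_force': 0.0, 'gripper_width': 0.9997504100381251}
```

View pics/scene0.png

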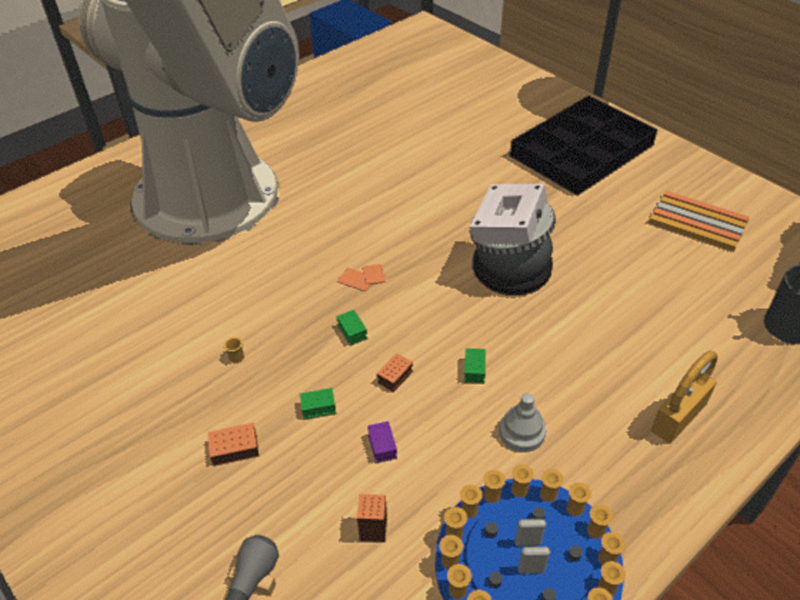

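View pics/top0.png

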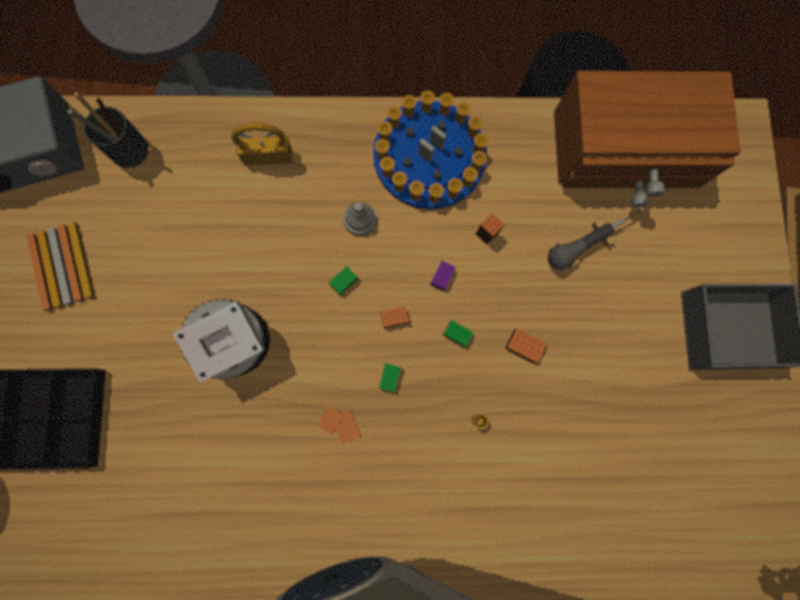

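The scene shows the small orange block at about (395,371), with the larger and tall blocks as the decoys. In the top view the block is at (395,317). The vise head is at (220,341) in the top view and (510,212) in the scene view. Next I'll zoom in on the head and measure the block by colour.

```bash
cat > h.py <<'E'
import numpy as np, cv2
def ray(c,uv,z):
    R,t=np.array(c["R"]),np.array(c["t"]); o=-R.T@t
    d=R.T@np.array([(uv[0]-c["cx"])/c["fx"],(uv[1]-c["cy"])/c["fy"],1]); return o+d*(z-o[2])/d[2]
def proj(c,X):
    p=np.atleast_2d(X)@np.array(c["R"]).T+np.array(c["t"]); return np.c_[c["fx"]*p[:,0]/p[:,2]+c["cx"],c["fy"]*p[:,1]/p[:,2]+c["cy"]]
def orange(c,z,amin=40):
    hsv=cv2.cvtColor(c["color"],cv2.COLOR_RGB2HSV)
    m=cv2.inRange(hsv,(4,140,120),(13,255,255)); m=cv2.morphologyEx(m,cv2.MORPH_CLOSE,np.ones((3,3)))
    out=[]
    for k in cv2.findContours(m,0,2)[0]:
        if cv2.contourArea(k)<amin: continue
        W=np.array([ray(c,p,z)[:2] for p in k[:,0]],np.float32)*1000
        r=cv2.minAreaRect(W); out.append((k[:,0].mean(0).round(0),np.round(r[0],1),np.round(r[1],1),round(r[2],1)))
    return out
E
python3 - <<'E'
from cell import capture
from h import *
a,b=capture("top"),capture("scene")
for c in(a,b):
    for o in orange(c,.022): 
        if max(o[2])<75: print(*o)
    print()
A=a["color"][200:275,110:200,::-1]; B=b["color"][120:210,315:400,::-1]
f=lambda i:cv2.resize(i,(400,400*i.shape[0]//i.shape[1]),interpolation=cv2.INTER_CUBIC)
A,B=f(A),f(B);H=max(len(A),len(B));P=np.zeros((H,800,3),np.uint8);P[:len(A),:400]=A;P[:len(B),400:]=B
cv2.imwrite("pics/head.png",P);print(P.shape)
E
```

```text
[237. 296.] [346.2  66.6] [68.8 50.5] 59.0
[368. 242.] [ 473.8 -249.4] [58.1 37. ] 62.6
[277. 221.] [525.5 -21.9] [27.3 44.4] 11.1
[345. 157.] [ 690.3 -198. ] [29.  30.2] 44.6

[261. 355.] [ 664.7 -180.8] [31.7 31.6] 47.6
[165. 307.] [ 474.3 -250. ] [59.4 38.7] 62.2
[277. 257.] [526.2 -21.8] [28.1 44.6] 10.6
[252. 194.] [361.3  55.4] [70.4 53.3] 56.5

(423, 800, 3)
```

View pics/head.png

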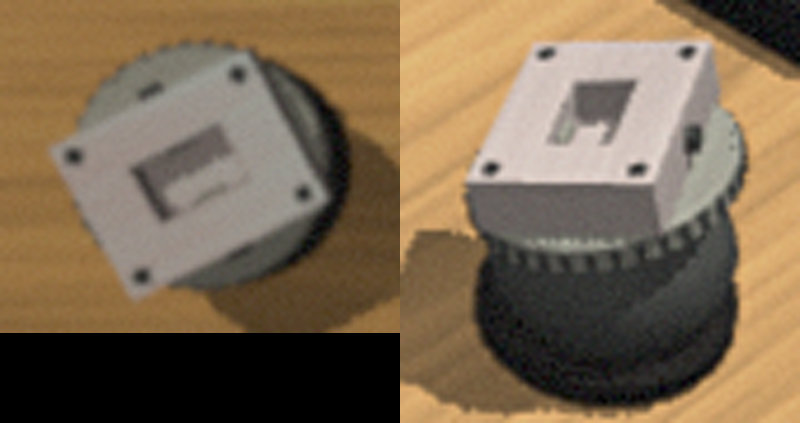

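The head crop shows face corners (top panel) at (50,150), (248,52), (330,197), (135,300) and (scene panel) at (535,42), (715,42), (655,185), (467,183). The recess is centred between them. The block measures 28×44 at (526,-22) in both cameras, so it matches. Now I'll fit the vise pose.

```bash
cat > vise.py <<'E'
from h import *
from scipy.spatial.transform import Rotation as Ro
def frame(p):  # x,y,yaw,tilt -> R (recess axes), centre of the mouth
    Rz=Ro.from_euler('z',p[2]).as_matrix(); R=Rz@Ro.from_euler('y',-p[3]).as_matrix()
    return R,np.array([p[0],p[1],.062])+R@[0,0,.064]
def pts(p,L):
    R,o=frame(p); return o+np.array(L)@R.T
E
python3 - <<'E'
from cell import capture,bot
from vise import *
from scipy.optimize import least_squares
a,b=capture("top"),capture("scene")
F=lambda s:[[s[0]*.042,s[1]*.052,0]]
C=np.array([[1,1],[1,-1],[-1,-1],[-1,1]])
L=np.c_[C*[.042,.052],np.zeros(4)]
ta=np.array([[50,150],[248,52],[330,197],[135,300]])/4.4444+[110,200]-.4
tb=np.array([[315,42],[255,185],[67,183],[135,42]])/4.706+[315,120]-.4
f=lambda p:np.r_[proj(a,pts(p,L))-ta,proj(b,pts(p,L))-tb].ravel()
r=least_squares(f,[.5,.2,.45,.2])
print(r.x,np.degrees(r.x[2:]));print(f(r.x).reshape(-1,2).round(1));print(frame(r.x))
J=r.jac;print(np.sqrt(np.diag(np.linalg.inv(J.T@J))*.5))
E
```

```text
[0.48786639 0.25502454 0.48040442 0.25908532] [27.52514578 14.84449527]
[[-0.5 -0.6]
 [-0.5 -1. ]
 [-0.3  0.5]
 [-0.2 -0. ]
 [-0.8  0.2]
 [-0.4  0.2]
 [-0.1 -0.1]
 [-0.4  0.4]]
(array([[ 0.85721063, -0.46213786, -0.22719714],
       [ 0.44671388,  0.8868081 , -0.1183981 ],
       [ 0.25619651,  0.        ,  0.96662472]]), array([0.47332577, 0.24744706, 0.12386398]))
[0.00124039 0.00091456 0.00911033 0.02108069]
```

Tilt is about 15°, yaw 27.5°, and residuals are small. Moving above the block for a near check.

Request:
servo_tool:
  series:
    - [85,[29,48,0],-0.01]
    - [85,[29,48,0],-0.01]
    - [85,[29,48,0],-0.01]
    - [85,[29,48,0],-0.01]
    - [85,[29,48,0],-0.01]
    - [85,[29,48,0],-0.01]
    - [85,[29,48,0],-0.01]
    - [85,[29,48,0],-0.01]
    - [85,[29,48,0],-0.01]
    - [85,[29,48,0],-0.01]
    - [85,[29,48,0],0]
    - [85,[29,48,0],0]
    - [85,[0,0,0],0]
    - [85,[0,0,0],0]
  force: 20

```text
clock: 2.05
tcp_pos: [0.5261, -0.023, 0.2056]
orientation: [3.127, 0.299, -0.001]
force: [-0.3, -0.7, -0.4]
gripper_width: 0.993
gripper_force: 0.0
```

```bash
cat > look.py <<'E'
import sys
from cell import capture,bot
from h import *
def tool():
    s=bot.state(); R=cv2.Rodrigues(np.array(s["orientation"]))[0]
    print("t",round(s["clock"],2),"tcp",(s["tcp_pos"]*1000).round(1),"yawdeg",round(np.degrees(np.arctan2(R[1,0],R[0,0])),2),"down",R[:,2].round(3),"F",s["force"].round(1),"w",round(s["gripper_width"]*85.4,1),"gf",s["gripper_force"])
if __name__=="__main__":
    c=capture("wrist"); tool()
    for o in orange(c,.022,200): print(*o)
    cv2.imwrite(f"pics/{sys.argv[1]}.png",c["color"][:,:,::-1])
    print("cam",(-np.array(c["R"]).T@c["t"]).round(3))
E
python3 look.py w1
```

```text
t 2.1 tcp [526.  -23.5 205.7] yawdeg 10.87 down [-0.001 -0.    -1.   ] F [ 0.2 -0.5 -0.4] w 84.9 gf 0.0
cam [ 0.597 -0.009  0.373]
```

View pics/w1.png

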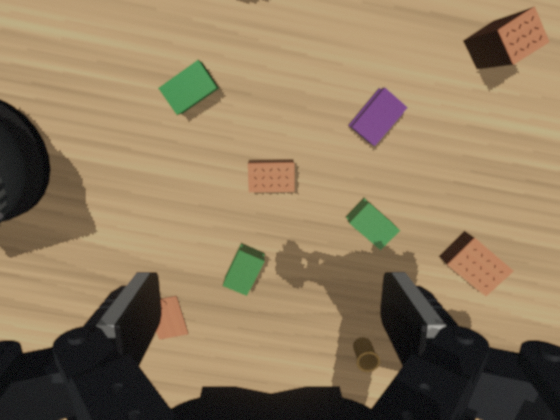

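The wrist view shows the small block at (272,177), clear of its neighbours for a grip on the short ends. Refining its pose.

```bash
sed -i 's/(4,140,120),(13,255,255)/(3,95,110),(13,255,255)/' h.py; python3 look.py w1b
```

```text
t 2.15 tcp [525.9 -23.8 205.8] yawdeg 10.82 down [-0.001 -0.    -1.   ] F [-0.2 -0.2  1.4] w 85.1 gf 0.0
[171. 321.] [354.6  55.8] [47.7 34.1] 21.4
[482. 271.] [ 473.7 -250.5] [58.5 38.1] 62.1
[273. 174.] [525.5 -23.4] [28.9 43.6] 10.9
[522.  35.] [ 687.1 -211.3] [34.  33.5] 44.7
cam [ 0.597 -0.01   0.373]
```

Request:
servo_tool:
  series:
    - [54,[0,0,-45],0]
    - [54,[0,0,-45],0]
    - [54,[0,1,-45],0]
    - [54,[0,0,-40],0]
    - [54,[0,0,-14],0]
    - [54,[0,0,0],0]
    - [54,[0,0,0],0]

```text
clock: 3.02
tcp_pos: [0.5277, -0.0223, 0.0183]
orientation: [3.127, 0.297, 0.004]
force: [-0.2, -0.1, -0.2]
gripper_width: 0.629
gripper_force: 0.0
```

```bash
cat > sc.py <<'E'
import sys
from look import *
tool()
n,cam,X=sys.argv[1],sys.argv[2],np.array(eval(sys.argv[3]))/1000
h=int(sys.argv[4]) if len(sys.argv)>4 else 45
c=capture(cam);u=proj(c,X)[0].round().astype(int);x0,y0=max(0,u[0]-h),max(0,u[1]-h*3//4)
I=c["color"][y0:y0+h*3//2,x0:x0+2*h,::-1]
cv2.imwrite(f"pics/{n}.png",cv2.resize(I,(800,600),interpolation=cv2.INTER_CUBIC));print("origin",x0,y0,"scale",800/(2*h))
E
python3 sc.py s1 scene "[526,-22,20]"
```

```text
t 3.02 tcp [527.7 -22.3  18.3] yawdeg 10.85 down [ 0.002 -0.    -1.   ] F [-0.2 -0.1 -0.2] w 53.8 gf 0.0
origin 231 225 scale 8.88888888888889
```

View pics/s1.png

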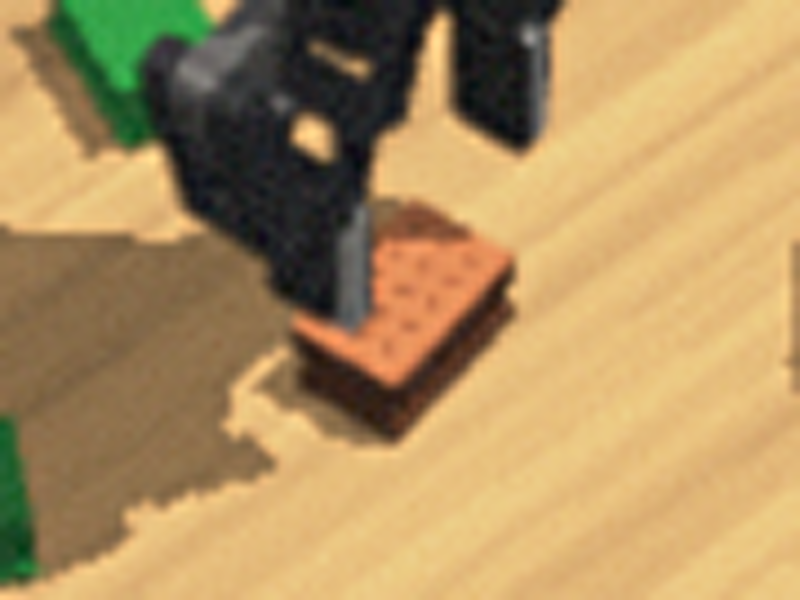

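The near fingertip's pad corner is at crop (345,325) and the far finger's at (520,150). Both look higher than the copper, so I'll compute the actual tip height.

```bash
python3 - <<'E'
from look import *
from scipy.optimize import least_squares
c=capture("scene"); tool()
a=np.radians(10.85);ex=np.array([np.cos(a),np.sin(a)]);ey=np.array([-ex[1],ex[0]])
for uv,l in(((345,325),(11,-27)),((368,322),(11,-27)),((520,150),(11,27))):
    p=np.array(uv)/8.889+[231,225]-.44
    xy=np.array([.5277,-.0223])+(ex*l[0]+ey*l[1])/1000
    for z in(.01,.018,.026,.034): print(uv,z,(proj(c,[*xy,z])[0]-p).round(1))
E
```

```text
t 3.12 tcp [527.8 -22.1  18.4] yawdeg 10.86 down [ 0.003 -0.    -1.   ] F [-0.5  0.3 -0.2] w 53.7 gf 0.0
(345, 325) 0.01 [ 3.  11.9]
(345, 325) 0.018 [2.9 9.4]
(345, 325) 0.026 [2.8 6.8]
(345, 325) 0.034 [2.6 4.2]
(368, 322) 0.01 [ 0.4 12.3]
(368, 322) 0.018 [0.3 9.7]
(368, 322) 0.026 [0.2 7.1]
(368, 322) 0.034 [0.1 4.5]
(520, 150) 0.01 [ 0.1 14.1]
(520, 150) 0.018 [ 0.1 11.5]
(520, 150) 0.026 [0.1 8.9]
(520, 150) 0.034 [0.1 6.2]
```

```bash
python3 - <<'E'
from look import *
c=capture("scene")
a=np.radians(10.85);ex=np.array([np.cos(a),np.sin(a)]);ey=np.array([-ex[1],ex[0]])
P=lambda l,z:(proj(c,[*(np.array([.5257,-.0225])+(ex*l[0]+ey*l[1])/1000),z])[0]-[231,225]+.44)*8.889
for l,z,m in(((14,-22),.022,(392,388)),((14,-22),0,(395,440)),((14,22),.022,(512,262)),((-14,-22),.022,(295,325))): print(l,z,P(l,z).round(),m)
E
python3 sc.py s2 top "[526,-22,20]" 60; python3 look.py w2 | tail -0
```

```text
(14, -22) 0.022 [389. 384.] (392, 388)
(14, -22) 0 [391. 446.] (395, 440)
(14, 22) 0.022 [511. 256.] (512, 262)
(-14, -22) 0.022 [287. 323.] (295, 325)
t 3.17 tcp [527.6 -22.   18.2] yawdeg 10.87 down [ 0.002 -0.    -1.   ] F [-0.1  0.6 -0.6] w 53.8 gf 0.0
origin 216 176 scale 6.666666666666667Exception ignored on flushing sys.stdout:
BrokenPipeError: [Errno 32] Broken pipe
```

View pics/w2.png

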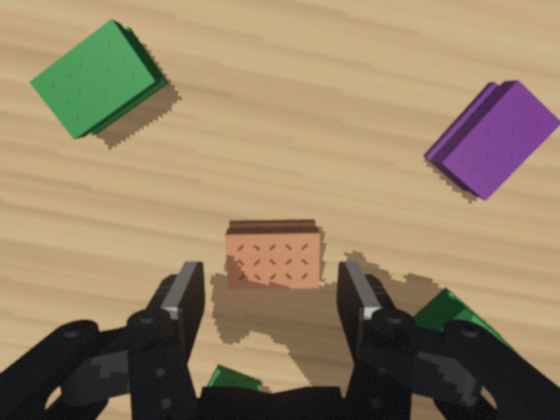

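```bash
python3 - <<'E'
from look import *
c=capture("wrist")
a=np.radians(10.85);ex=np.array([np.cos(a),np.sin(a)]);ey=np.array([-ex[1],ex[0]])
for x in(-11,11):
  for z in(.018,.03,.04,.05): print(x,z,[proj(c,[*(np.array([.5277,-.0222])+(ex*x+ey*y)/1000),z])[0].round() for y in(27,-27)])
E
```

```text
-11 0.018 [array([216., 274.]), array([326., 274.])]
-11 0.03 [array([212., 285.]), array([330., 286.])]
-11 0.04 [array([209., 297.]), array([334., 297.])]
-11 0.05 [array([205., 309.]), array([338., 309.])]
11 0.018 [array([214., 231.]), array([328., 231.])]
11 0.03 [array([210., 240.]), array([332., 241.])]
11 0.04 [array([206., 249.]), array([336., 249.])]
11 0.05 [array([202., 259.]), array([341., 259.])]
```

Both cameras agree that the fingertips are about 28 mm higher than the reported TCP at this opening. I'll go down guarded, in small steps.

Request:
servo_tool:
  series:
    - [54,[-1,0,-6],0]
    - [54,[-1,0,-6],0]
    - [54,[0,0,-4],0]
    - [54,[0,0,0],0]

```text
clock: 3.82
tcp_pos: [0.5242, -0.0219, 0.0003]
orientation: [-3.127, -0.298, 0.002]
force: [-0.9, -0.7, -0.7]
gripper_width: 0.629
gripper_force: 0.0
```

```bash
python3 look.py w3; python3 sc.py s3 scene "[526,-22,20]"
```

```text
t 3.88 tcp [524.4 -21.9   0.6] yawdeg 10.87 down [-0.001  0.    -1.   ] F [0.6 0.7 0.5] w 54.1 gf 0.0
[275. 271.] [525.4 -23.3] [28.8 44.4] 11.8
cam [ 0.595 -0.008  0.168]
t 3.88 tcp [524.4 -21.9   0.6] yawdeg 10.87 down [-0.001  0.    -1.   ] F [0.6 0.7 0.5] w 54.1 gf 0.0
origin 231 225 scale 8.88888888888889
```

View pics/s3.png

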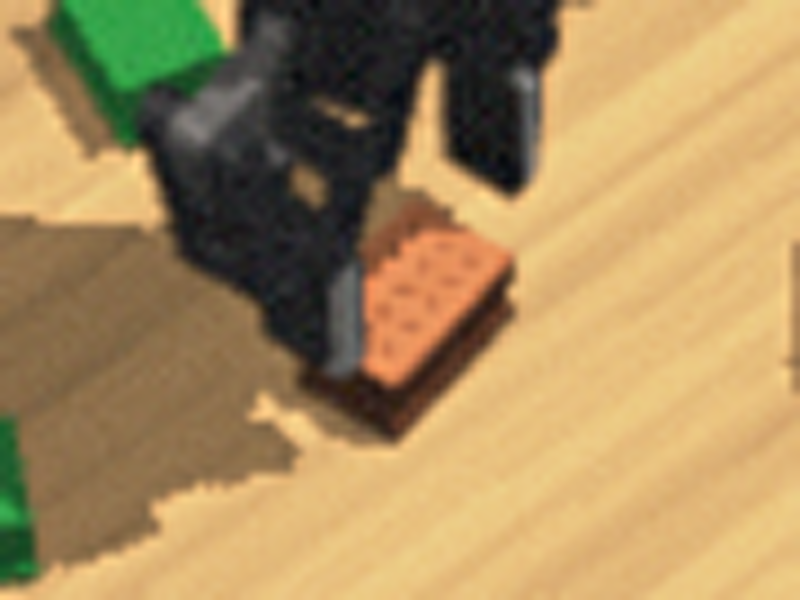

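No contact at reported TCP z=0. The near tip is at crop (335,375), which is still above copper level, matching the 28 mm offset. I'll lower further and close gently.

Request:
servo_tool:
  series:
    - [54,[1,0,-5],0]
    - [54,[0,-1,-5],0]
    - [54,[0,0,-3],0]
    - [54,[0,0,0],0]

```text
clock: 4.42
tcp_pos: [0.5253, -0.023, -0.0125]
orientation: [-3.127, -0.298, 0.001]
force: [0.5, 0.3, 0.0]
gripper_width: 0.635
gripper_force: 0.0
```

```bash
python3 look.py w4; python3 sc.py s4 scene "[526,-22,20]" 30; python3 - <<'E'
import cv2,numpy as np
a=cv2.imread('pics/s4.png');b=cv2.imread('pics/w4.png')
cv2.imwrite('pics/m4.png',np.hstack([cv2.resize(a,(400,300)),cv2.resize(b[170:320,170:370],(400,300))]))
E
```

```text
t 4.47 tcp [525.4 -22.9 -12.3] yawdeg 10.88 down [-0.  0. -1.] F [-0.  -0.7  0.2] w 54.2 gf 0.0
[276. 286.] [525.4 -23.3] [28.7 44. ] 12.2
cam [ 0.597 -0.009  0.155]
t 4.47 tcp [525.4 -22.9 -12.3] yawdeg 10.88 down [-0.  0. -1.] F [-0.  -0.7  0.2] w 54.2 gf 0.0
origin 246 236 scale 13.333333333333334
```

View pics/m4.png

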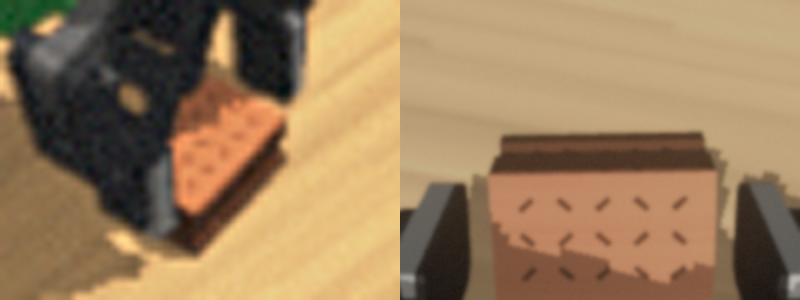

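The tips now straddle the block. In the wrist panel the pad corners at (468,185) and (737,188) are about 6 mm deeper than the copper, which is the shallow grip I want. Closing gently and lifting.

Request:
servo_tool:
  series:
    - [38,[0,0,0],0]
    - [38,[0,0,0],0]
    - [38,[0,0,0],0]
    - [38,[0,0,0],0]
    - [38,[0,0,15],0]
    - [38,[0,0,30],0]
    - [38,[0,0,0],0]
  force: 20

```text
clock: 5.4
tcp_pos: [0.5274, -0.023, 0.0352]
orientation: [3.127, 0.298, 0.007]
force: [-0.3, -0.5, -0.3]
gripper_width: 0.505
gripper_force: 20.8
```

```bash
cat > blk.py <<'E'
# face of held block from scene+top+wrist: fit copper rectangle pose (centre, yaw, tilt) 
from look import *
tool()
for n in("top","scene","wrist"):
    c=capture(n)
    hsv=cv2.cvtColor(c["color"],cv2.COLOR_RGB2HSV)
    m=cv2.inRange(hsv,(3,95,80),(13,255,255)); m=cv2.morphologyEx(m,cv2.MORPH_CLOSE,np.ones((3,3)))
    s=bot.state()["tcp_pos"]; u=proj(c,s+[0,0,.034])[0]
    ks=[k for k in cv2.findContours(m,0,2)[0] if cv2.contourArea(k)>40]
    k=min(ks,key=lambda k:np.linalg.norm(k[:,0].mean(0)-u))
    print(n,"pred",u.round(1),"rect",cv2.minAreaRect(k),"poly",cv2.approxPolyDP(k,3,True)[:,0].tolist())
E
python3 blk.py
```

```text
t 5.4 tcp [527.4 -23.   35.2] yawdeg 10.87 down [ 0.004 -0.    -1.   ] F [-0.3 -0.5 -0.3] w 43.1 gf 20.83318792283535
top pred [276.9 217.6] rect ((344.5, 157.00001525878906), (12.020814895629883, 12.020814895629883), 45.0) poly [[344, 149], [337, 158], [345, 165], [352, 156]]
scene pred [274.8 242.1] rect ((280.5, 245.0), (26.0, 15.0), 90.0) poly [[279, 232], [273, 237], [276, 258], [288, 239]]
wrist pred [270.  288.3] rect ((270.3339538574219, 278.8666687011719), (82.9317398071289, 115.9990005493164), 88.9583740234375) poly [[320, 239], [222, 239], [212, 261], [218, 319], [325, 319], [328, 260]]
```

Gripped (43 mm, 21 N). Moving beside the vise so the wrist camera sits over the head.

Request:
servo_tool:
  series:
    - [38,[0,0,40],0]
    - [38,[0,0,50],0]
    - [38,[-10,20,25],0.02]
    - [38,[-20,44,0],0.06]
    - [38,[-20,44,0],0.06]
    - [38,[-20,44,0],0.06]
    - [38,[-20,44,0],0.06]
    - [38,[-19,46,0],0.03]
    - [38,[0,0,0],0]
    - [38,[0,0,0],0]
    - [38,[0,0,0],0]

```text
clock: 6.92
tcp_pos: [0.4168, 0.2181, 0.1475]
orientation: [3.052, 0.744, -0.001]
force: [0.9, -0.1, -1.0]
gripper_width: 0.509
gripper_force: 21.1
```

```bash
python3 look.py w5; cat > /dev/null; python3 - <<'E'
import cv2
i=cv2.imread('pics/w5.png'); cv2.imwrite('pics/w5b.png',cv2.resize(i,(800,600),interpolation=cv2.INTER_CUBIC))
E
```

```text
t 6.97 tcp [416.9 218.  147.6] yawdeg 27.4 down [-0. -0. -1.] F [-0.1  0.3 -1.3] w 43.1 gf 21.08232043683529
[384. 304.] [373.4  79.1] [43.  12.7] 71.5
[265. 285.] [339.4 178. ] [63.4 96.5] 28.0
cam [0.481 0.251 0.315]
```

View pics/w5b.png

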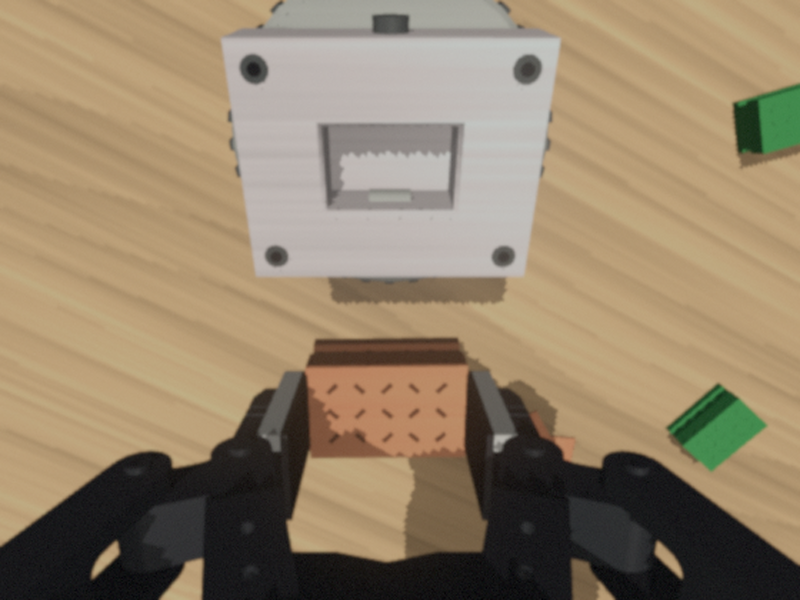

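The wrist view (800 scale) shows the head square with the tool. Face corners are (223,40), (560,38), (525,276), (257,276), and the recess mouth is (318,124), (464,124), (454,209), (328,209). The held block's copper is at (305,365), (468,365), (467,457), (310,457). Refining the fit and the block-in-hand pose.

```bash
python3 - <<'E'
from cell import capture,bot
from vise import *
from look import tool
from scipy.optimize import least_squares
c=capture("wrist");a,b=capture("top"),capture("scene");tool()
C=np.array([[1,1],[1,-1],[-1,-1],[-1,1]])
L=np.r_[np.c_[C*[.042,.052],np.zeros(4)],np.c_[C*[.0165,.0245],np.zeros(4)]]
L2=np.r_[L[:4],np.c_[C*[.015,.023],-.0015*np.ones(4)]]
w=np.array([[223,40],[560,38],[525,276],[257,276],[318,124],[464,124],[454,209],[328,209]])*.7-.15
ta=np.array([[50,150],[248,52],[330,197],[135,300]])/4.4444+[110,200]-.4
tb=np.array([[315,42],[255,185],[67,183],[135,42]])/4.706+[315,120]-.4
for nm,LL in(("mouth=chamfer outer",L),("mouth=inner",L2)):
    f=lambda p:np.r_[proj(c,pts(p,LL))-w].ravel()
    g=lambda p:np.r_[f(p),.7*(proj(a,pts(p,L[:4]))-ta).ravel(),.7*(proj(b,pts(p,L[:4]))-tb).ravel()]
    for h in(f,g):
        r=least_squares(h,[.488,.255,.48,.26]);print(nm,r.x.round(4),"rms",np.sqrt((r.fun**2).mean()).round(2),np.degrees(r.x[2:]).round(2))
        print(f(r.x).reshape(-1,2).round(1).tolist()); print("mouth",(frame(r.x)[1]*1000).round(1))
# held block, copper rectangle: centre (3), yaw, tilt about own y
Lb=np.c_[C*[.014,.022],np.zeros(4)]
wb=np.array([[306,365],[468,365],[467,457],[310,457]])*.7-.15
s=bot.state()["tcp_pos"]
fb=lambda q:(proj(c,q[:3]+Lb@(Ro.from_euler('z',q[3])*Ro.from_euler('y',-q[4])).as_matrix().T)-wb).ravel()
r=least_squares(fb,[*s[:2],s[2]+.034,.478,0]);print("block face-tcp mm",((r.x[:3]-s)*1000).round(1),np.degrees(r.x[3:]).round(1),r.fun.round(1))
E
```

```text
t 7.12 tcp [416.9 218.3 147.8] yawdeg 27.4 down [-0. -0. -1.] F [-0.5  0.5 -0.4] w 43.3 gf 21.081921458244324
mouth=chamfer outer [0.4892 0.2539 0.482  0.3079] rms 1.96 [27.62 17.64]
[[-2.1, -1.0], [1.9, -0.4], [-0.8, -1.9], [0.7, -1.3], [-0.7, -0.7], [1.0, -1.0], [2.9, 3.5], [-2.9, 3.8]]
mouth [472.  244.9 123. ]
mouth=chamfer outer [0.4889 0.2538 0.4817 0.3021] rms 1.5 [27.6  17.31]
[[-2.1, -1.3], [1.7, -0.7], [-0.8, -1.7], [0.5, -1.2], [-0.8, -0.9], [0.9, -1.2], [2.9, 3.5], [-3.1, 3.7]]
mouth [472.1 245.  123.1]
mouth=inner [0.4875 0.253  0.4819 0.2759] rms 1.34 [27.61 15.81]
[[-1.6, -1.6], [1.5, -1.0], [-0.1, -0.3], [0.0, 0.2], [3.0, 1.4], [-2.8, 1.1], [0.2, 0.3], [-0.2, 0.5]]
mouth [472.  244.9 123.6]
mouth=inner [0.4873 0.2529 0.4818 0.2723] rms 1.08 [27.6 15.6]
[[-1.7, -1.9], [1.4, -1.2], [-0.0, -0.3], [-0.1, 0.3], [2.9, 1.2], [-2.8, 1.0], [0.1, 0.2], [-0.3, 0.5]]
mouth [472.1 245.  123.6]
block face-tcp mm [-0.2 -0.8 33.4] [27.7 -1.8] [-0.   0.1  0.7 -0.4 -0.9 -0.1  0.2  0.4]
```

Block is level in hand and centred, and the mouth is at (472,245,123.5) with tilt about 15.9°. Since the tool stays vertical, I'll tip the block between the pads by pressing its uphill edge lightly on the head's flat face. First I'll approach there.

Request:
servo_tool:
  series:
    - [38,[38,19,0],0]
    - [38,[38,19,-10],0]
    - [38,[0,0,-6],0]
    - [38,[0,0,-4],0]
    - [38,[0,0,0],0.0]
    - [38,[0,0,0],0]

```text
clock: 7.88
tcp_pos: [0.4921, 0.2568, 0.1283]
orientation: [-3.052, -0.746, -0.0]
force: [-0.5, -0.8, -0.5]
gripper_width: 0.507
gripper_force: 21.1
```

Request:
servo_tool:
  series:
    - [38,[0,0,-2],0]
    - [38,[0,0,-1],0]
    - [38,[0,0,-1],0]
    - [38,[0,0,0],0]

```text
clock: 8.38
tcp_pos: [0.4926, 0.2571, 0.1238]
orientation: [3.052, 0.747, -0.0]
force: [-0.5, 0.5, -0.8]
gripper_width: 0.508
gripper_force: 21.1
```

Close to the expected contact (TCP z about 122). Continuing down in 1 mm steps with a drift downhill.

Request:
servo_tool:
  series:
    - [38,[0,0,-1],0]
    - [38,[0,0,-1],0]
    - [38,[0,0,0],0]

```text
clock: 8.75
tcp_pos: [0.4926, 0.2571, 0.122]
orientation: [-3.052, -0.746, -0.0]
force: [-0.7, 0.1, 0.5]
gripper_width: 0.508
gripper_force: 21.2
```

Request:
servo_tool:
  series:
    - [38,[-1,-0.5,-1],0]
    - [38,[-1,-0.5,-1],0]
    - [38,[0,0,0],0]

```text
clock: 9.12
tcp_pos: [0.4922, 0.257, 0.1213]
orientation: [-3.051, -0.746, -0.006]
force: [0.7, 1.2, 8.3]
gripper_width: 0.506
gripper_force: 22.0
```

Request:
servo_tool:
  series:
    - [38,[-1.5,-0.8,-0.5],0]
    - [38,[-1.5,-0.8,-0.5],0]
    - [38,[0,0,0],0]

```text
clock: 9.5
tcp_pos: [0.4898, 0.2556, 0.1204]
orientation: [-3.05, -0.746, -0.008]
force: [2.1, 1.2, 7.8]
gripper_width: 0.511
gripper_force: 22.0
```

```bash
cat > held.py <<'E'
# pose of the held block's copper face from the wrist view
from cell import capture,bot
from vise import *
from look import tool
from scipy.optimize import least_squares
C=np.array([[1,1],[1,-1],[-1,-1],[-1,1]]); Lb=np.c_[C*[.014,.022],np.zeros(4)]
def held():
    c=capture("wrist"); tool(); s=bot.state()["tcp_pos"]
    hsv=cv2.cvtColor(c["color"],cv2.COLOR_RGB2HSV)
    m=cv2.inRange(hsv,(3,95,110),(14,255,255)); m=cv2.morphologyEx(m,cv2.MORPH_CLOSE,np.ones((5,5)))
    u=proj(c,s+[0,0,.034])[0]
    k=min([k for k in cv2.findContours(m,0,2)[0] if cv2.contourArea(k)>1500],key=lambda k:np.linalg.norm(k[:,0].mean(0)-u))
    q=cv2.approxPolyN(k,4,ensure_convex=True)[0].astype(float)
    q=q[np.argsort(q[:,1])]; t=q[:2][np.argsort(q[:2,0])]; b=q[2:][np.argsort(q[2:,0])]
    w=np.array([t[0],t[1],b[1],b[0]]); print("corners",w.tolist(),"area",cv2.contourArea(k))
    f=lambda q:(proj(c,q[:3]+Lb@(Ro.from_euler('z',q[3])*Ro.from_euler('y',-q[4])).as_matrix().T)-w).ravel()
    r=least_squares(f,[*s[:2],s[2]+.034,.48,0.1])
    print("face",(r.x[:3]*1000).round(1),"yaw,tilt",np.degrees(r.x[3:]).round(1),"res",r.fun.round(1))
    return c,r.x
if __name__=="__main__": held()
E
python3 held.py
```

```text
t 9.55 tcp [489.8 255.6 120.5] yawdeg 27.49 down [ 0.005  0.002 -1.   ] F [3.4 0.7 8.2] w 43.1 gf 22.007491663098335
corners [[213.0, 256.0], [328.0, 255.0], [325.0, 319.0], [217.0, 319.0]] area 6811.0
face [489.5 255.3 154.2] yaw,tilt [27.9  0.9] res [ 0.2 -0.1 -0.1  0.2  0.2 -0.3 -0.3  0.2]
```

Request:
servo_tool:
  series:
    - [38,[-1,-0.5,-1],0]
    - [38,[-1,-0.5,-1],0]
    - [38,[-1,-0.5,-1],0]
    - [38,[0,0,0],0]

```text
clock: 10.05
tcp_pos: [0.4867, 0.2541, 0.1176]
orientation: [-3.05, -0.746, -0.008]
force: [1.9, 0.9, 9.4]
gripper_width: 0.51
gripper_force: 23.2
```

```bash
python3 held.py
```

```text
t 10.1 tcp [486.7 254.1 117.5] yawdeg 27.5 down [ 0.005  0.002 -1.   ] F [1.5 1.5 9.8] w 43.4 gf 23.17038282752037
corners [[211.0, 257.0], [330.0, 256.0], [324.0, 315.0], [217.0, 315.0]] area 6408.0
face [487.7 254.5 153. ] yaw,tilt [27.7  9.7] res [ 0.4 -0.2 -0.6  0.4  0.9 -0.3 -0.6  0. ]
```

It is pivoting (tilt now about 10°) at a gentle 10 N. Continuing until it lies flat on the face.

Request:
servo_tool:
  series:
    - [38,[-1,-0.5,-1],0]
    - [38,[-1,-0.5,-1],0]
    - [38,[0,0,0],0]

```text
clock: 10.48
tcp_pos: [0.4848, 0.253, 0.1155]
orientation: [-3.05, -0.746, -0.008]
force: [1.4, 0.8, 10.0]
gripper_width: 0.508
gripper_force: 23.7
```

```bash
python3 held.py
```

```text
t 10.53 tcp [484.8 253.  115.6] yawdeg 27.49 down [ 0.005  0.002 -1.   ] F [ 2.5  1.  10.1] w 43.3 gf 23.680821284651756
corners [[210.0, 257.0], [330.0, 257.0], [324.0, 313.0], [218.0, 313.0]] area 6177.0
face [485.9 253.6 151. ] yaw,tilt [27.8 12.9] res [ 1.   0.4 -0.4 -0.1  0.7 -0.4 -1.4  0. ]
```

Request:
servo_tool:
  series:
    - [38,[-0.5,-0.3,-1],0]
    - [38,[-0.5,-0.3,-1],0]
    - [38,[0,0,0],0]

```text
clock: 10.9
tcp_pos: [0.4846, 0.2529, 0.1151]
orientation: [-3.05, -0.746, -0.011]
force: [-1.6, -0.2, 23.2]
gripper_width: 0.509
gripper_force: 25.3
```

```bash
python3 held.py
```

```text
t 10.95 tcp [484.6 252.9 115.1] yawdeg 27.5 down [ 0.006  0.003 -1.   ] F [-1.6 -1.  23.8] w 43.1 gf 25.25826707482338
corners [[210.0, 258.0], [331.0, 258.0], [324.0, 313.0], [218.0, 313.0]] area 6062.5
face [485.8 253.4 151.1] yaw,tilt [27.7 14.5] res [ 1.   0.3 -0.6  0.   1.  -0.3 -1.3 -0.1]
```

The force stepped up to 23 N, so the block is flat on the face, and its height of 22 mm over the face plane confirms it. Lifting off along the normal, then moving down-slope to hover above the recess.

Request:
servo_tool:
  series:
    - [38,[-1,-0.5,4],0]
    - [38,[0,0,2],0]
    - [38,[-5,-3,0],0]
    - [38,[-5,-3,-1],0]
    - [38,[-5,-3,-2],0]
    - [38,[-4,-2,-2],0]
    - [38,[0,0,0],0]
    - [38,[0,0,0],0]

```text
clock: 11.95
tcp_pos: [0.4618, 0.24, 0.113]
orientation: [-3.052, -0.746, -0.001]
force: [-1.0, -0.5, -1.1]
gripper_width: 0.509
gripper_force: 22.8
```

```bash
cat >> held.py <<'E'
    o=np.array([.4720,.2450,.1235]); T,Y=np.radians([15.9,27.6])
    R=(Ro.from_euler('z',Y)*Ro.from_euler('y',-T)).as_matrix()
    s=bot.state()["tcp_pos"]; print("tcp in head frame, flush ref",(R.T@(np.array([.4846,.2529,.1151])-o)*1000).round(1),"now",(R.T@(s-o)*1000).round(1), "delta from flush",(R.T@(s-[.4846,.2529,.1151])*1000).round(1))
E
sed -i 's/: held()$/:\n    c,q=held()/' held.py; cat >> held.py <<'E'
    print("copper in head frame",(R.T@(q[:3]-o)*1000).round(1))
E
python3 held.py
```

```text
t 12.0 tcp [461.9 240.  113. ] yawdeg 27.49 down [ 0.  0. -1.] F [ 0.4  0.3 -0.8] w 43.1 gf 22.846478819847107
corners [[210.0, 257.0], [330.0, 257.0], [324.0, 315.0], [217.0, 315.0]] area 6285.5
face [463.  240.7 149. ] yaw,tilt [27.7 10.4] res [ 0.8  0.3 -0.5  0.   0.8 -0.3 -1.1 -0.1]
tcp in head frame, flush ref [ 12.    1.2 -12.1] now [-13.7   0.3  -7. ] delta from flush [-25.7  -0.9   5.1]
copper in head frame [-2.6  0.3 27.3]
```

Request:
servo_tool:
  series:
    - [38,[2.2,1.2,0.7],0]
    - [38,[0.2,0.1,-1],0]
    - [38,[0.2,0.1,-1],0]
    - [38,[0.2,0.1,-1],0]
    - [38,[0.2,0.1,-1],0]
    - [38,[0,0,0],0]

```text
clock: 12.75
tcp_pos: [0.4645, 0.2414, 0.1095]
orientation: [3.052, 0.746, -0.0]
force: [-0.2, -0.1, -0.4]
gripper_width: 0.509
gripper_force: 22.8
```

Request:
servo_tool:
  series:
    - [38,[0.25,0.1,-1],0]
    - [38,[0.25,0.15,-1],0]
    - [38,[0,0,0],0]

```text
clock: 13.12
tcp_pos: [0.4652, 0.2417, 0.1084]
orientation: [-3.052, -0.746, -0.0]
force: [-3.0, -1.8, 9.0]
gripper_width: 0.506
gripper_force: 24.0
```

```bash
python3 held.py
```

```text
t 13.18 tcp [465.2 241.8 108.4] yawdeg 27.49 down [ 0.  0. -1.] F [-2.9 -2.1  9.3] w 43.6 gf 23.952744975686073
corners [[211.0, 257.0], [330.0, 257.0], [324.0, 314.0], [218.0, 313.0]] area 6207.5
face [466.2 242.1 143.2] yaw,tilt [27.5 11.6] res [ 0.9  0.1 -0.3  0.2  0.6 -0.6 -1.1  0.3]
tcp in head frame, flush ref [ 12.    1.2 -12.1] now [-11.3   0.3 -12.4] delta from flush [-23.3  -0.9  -0.3]
copper in head frame [-0.8  0.1 20.7]
```

```bash
python3 - <<'E'
from cell import bot
import numpy as np
from scipy.spatial.transform import Rotation as Ro
s=bot.state();R=Ro.from_euler('z',np.radians(27.6)).as_matrix()
F,M=R.T@s["force"],R.T@s["wrist_torque"];print(F,M*1000)
# if moment is about the TCP: contact point r (r x F = M) in x,y at height z
for z in(0,.012,.03,-.0): print(z,"x",(z*F[0]-M[1])/F[2]*1000,"y",(M[0]+z*F[1])/F[2]*1000)
E
```

```text
[-3.54154555 -0.54204145  9.34830889] [-100.54575226  737.45105082  -20.24634099]
0 x -78.88603804025142 y -10.755501708920887
0.012 x -83.43215938187605 y -11.451295721443858
0.03 x -90.25134139431299 y -12.494986740228313
-0.0 x -78.88603804025142 y -10.755501708920887
```

Contact right at the mouth at a gentle 9 N. I'll search for the opening with small lateral shifts, first +x of the head (uphill).

Request:
servo_tool:
  series:
    - [38,[0.4,0.2,0.1],0]
    - [38,[0.4,0.2,0.1],0]
    - [38,[0,0,0],0]

```text
clock: 13.55
tcp_pos: [0.4653, 0.2418, 0.1084]
orientation: [3.051, 0.746, -0.002]
force: [-4.2, -1.8, 10.7]
gripper_width: 0.51
gripper_force: 23.9
```

Request:
servo_tool:
  series:
    - [38,[0.4,0.2,0.1],0]
    - [38,[0.4,0.2,0.1],0]
    - [38,[0,0,0],0]

```text
clock: 13.92
tcp_pos: [0.4655, 0.2419, 0.1083]
orientation: [3.051, 0.746, -0.004]
force: [-6.2, -2.6, 9.9]
gripper_width: 0.51
gripper_force: 23.9
```

```bash
python3 held.py
```

```text
t 13.97 tcp [465.5 241.9 108.3] yawdeg 27.49 down [-0.002 -0.001 -1.   ] F [-5.6 -2.9  9.8] w 43.2 gf 23.917775228619576
corners [[211.0, 257.0], [330.0, 257.0], [324.0, 314.0], [218.0, 314.0]] area 6284.5
face [466.5 242.3 143.2] yaw,tilt [27.7 10.9] res [ 0.8  0.3 -0.5  0.   0.7 -0.3 -1.1 -0.1]
tcp in head frame, flush ref [ 12.    1.2 -12.1] now [-11.1   0.3 -12.6] delta from flush [-23.1  -0.9  -0.5]
copper in head frame [-0.5  0.1 20.6]
```

Uphill motion is blocked with rising side force, so the block is against the +x edge. Going the other way.

Request:
servo_tool:
  series:
    - [38,[-0.9,-0.4,-0.2],0]
    - [38,[-0.9,-0.4,-0.2],0]
    - [38,[-0.8,-0.4,-0.2],0]
    - [38,[0,0,0],0]

```text
clock: 14.48
tcp_pos: [0.4652, 0.2418, 0.1085]
orientation: [-3.051, -0.746, -0.004]
force: [0.4, -0.4, 7.3]
gripper_width: 0.506
gripper_force: 23.8
```

Request:
servo_tool:
  series:
    - [38,[-0.4,-0.2,-0.3],0]
    - [38,[-0.4,-0.2,-0.3],0]
    - [38,[0,0,0],0]

```text
clock: 14.85
tcp_pos: [0.4652, 0.2418, 0.1084]
orientation: [-3.051, -0.746, -0.007]
force: [0.8, -0.1, 10.8]
gripper_width: 0.511
gripper_force: 24.1
```

```bash
python3 held.py
```

```text
t 14.9 tcp [465.2 241.8 108.4] yawdeg 27.49 down [ 0.004  0.002 -1.   ] F [ 1.2 -0.9 11.6] w 43.1 gf 24.122174754738808
corners [[210.0, 257.0], [330.0, 257.0], [324.0, 314.0], [218.0, 314.0]] area 6244.5
face [466.3 242.3 143.9] yaw,tilt [27.8 11.7] res [ 1.1  0.4 -0.5 -0.1  0.8 -0.4 -1.5  0. ]
tcp in head frame, flush ref [ 12.    1.2 -12.1] now [-11.4   0.3 -12.5] delta from flush [-23.3  -0.9  -0.3]
copper in head frame [-0.5  0.3 21.4]
```

```bash
python3 - <<'E'
from look import *
c=capture("wrist");I=c["color"][190:340,170:370,::-1]
A=cv2.resize(I,(800,600),interpolation=cv2.INTER_CUBIC)
s=capture("scene");u=proj(s,np.array([.466,.242,.135]))[0].astype(int);print(u)
B=cv2.resize(s["color"][u[1]-24:u[1]+24,u[0]-22:u[0]+22,::-1],(275,300),interpolation=cv2.INTER_CUBIC)
A=np.hstack([cv2.resize(I,(520,390),interpolation=cv2.INTER_CUBIC),np.vstack([B,np.zeros((90,275,3),np.uint8)])])
cv2.imwrite("pics/m6.png",A);print(A.shape)
E
```

```text
[351 138]
(390, 795, 3)
```

View pics/m6.png

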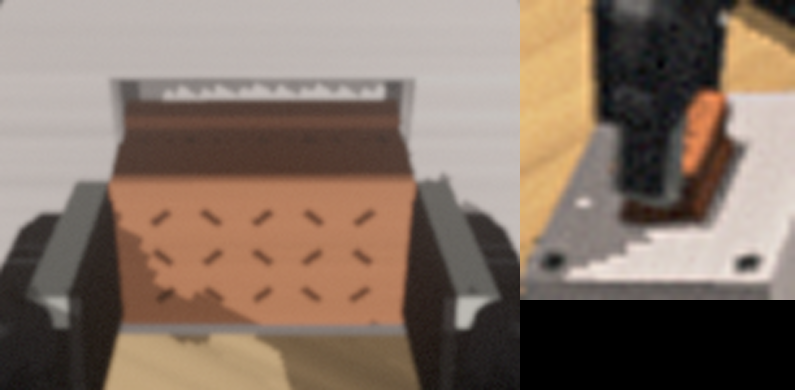

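The wrist panel shows the recess's +x mouth edge at panel row 80 but the block's +x lower edge at row 102. There is a gap on the uphill side, with equal margins in y (110/125 and 400/415). So the block must go uphill. Quantifying.

```bash
python3 - <<'E'
from look import *
from vise import Ro
c=capture("wrist");tool()
o=np.array([.4720,.2450,.1235]);R=(Ro.from_euler('z',np.radians(27.6))*Ro.from_euler('y',-np.radians(15.9))).as_matrix()
print("obs mouth row",190+80/2.6,"cols",170+110/2.6,170+415/2.6,"block edge row",190+102/2.6,"cols",170+125/2.6,170+400/2.6)
for x,y,z in((16.5,24.5,0),(16.5,-24.5,0),(14,22,0),(14,-22,0),(12,22,0),(10,22,0),(10,-22,0),(10,22,-1),(12,22,-2)): print(x,y,z,proj(c,o+R@np.array([x,y,z])/1000)[0].round(1))
E
```

```text
t 15.05 tcp [465.2 241.8 108.4] yawdeg 27.5 down [ 0.004  0.002 -1.   ] F [ 1.3 -0.7 11.2] w 43.3 gf 24.12143960595131
obs mouth row 220.76923076923077 cols 212.30769230769232 329.61538461538464 block edge row 229.23076923076923 cols 218.07692307692307 323.8461538461538
16.5 24.5 0 [211.7 219.9]
16.5 -24.5 0 [330.4 219.8]
14 22 0 [218.2 224.8]
14 -22 0 [323.9 224.7]
12 22 0 [218.6 228.8]
10 22 0 [218.9 232.6]
10 -22 0 [323.2 232.5]
10 22 -1 [219.2 231.3]
12 22 -2 [219.1 226. ]
```

The model matches the mouth to 0.5 mm. The block's lower edge is at x≈11.3 and should be at 14, so I'll lift a little, shift about 2.7 mm uphill and lower again.

Request:
servo_tool:
  series:
    - [38,[-0.5,-0.3,2],0]
    - [38,[-0.5,-0.3,2],0]
    - [38,[1.2,0.6,0.4],0]
    - [38,[1.2,0.6,0.4],0]
    - [38,[0,0,0],0]
    - [38,[0,0,0],0]

```text
clock: 15.8
tcp_pos: [0.4646, 0.2415, 0.1115]
orientation: [3.052, 0.746, -0.0]
force: [0.0, 0.4, -0.6]
gripper_width: 0.507
gripper_force: 22.9
```

```bash
cat > edge.py <<'E'
# rows of mouth edge and block lower edge in the wrist view, and edge x in the head frame
from look import *
from vise import Ro
o=np.array([.4720,.2450,.1235]);R=(Ro.from_euler('z',np.radians(27.6))*Ro.from_euler('y',-np.radians(15.9))).as_matrix()
c=capture("wrist");g=cv2.cvtColor(c["color"],cv2.COLOR_RGB2HSV)
tool();s=bot.state()["tcp_pos"];print("delta from flush",(R.T@(s-[.4846,.2529,.1151])*1000).round(1))
print([(r,*np.median(g[r,240:305],0).astype(int)) for r in range(212,266,2)])
print("rows of head x at z=0:",[(x,proj(c,o+R@np.array([x,0,0])/1000)[0][1].round(1)) for x in(16.5,15,14,12,10)],"z=4:",[(x,proj(c,o+R@np.array([x,0,4])/1000)[0][1].round(1)) for x in(14,12,10)])
E
python3 edge.py
```

```text
t 15.85 tcp [464.6 241.5 111.5] yawdeg 27.49 down [-0. -0. -1.] F [-0.7  0.3 -1. ] w 43.5 gf 22.916152328252792
delta from flush [-23.1  -0.9   2.8]
[(212, np.int64(9), np.int64(15), np.int64(190)), (214, np.int64(9), np.int64(15), np.int64(191)), (216, np.int64(9), np.int64(16), np.int64(175)), (218, np.int64(9), np.int64(18), np.int64(140)), (220, np.int64(9), np.int64(17), np.int64(158)), (222, np.int64(9), np.int64(15), np.int64(188)), (224, np.int64(10), np.int64(14), np.int64(195)), (226, np.int64(10), np.int64(15), np.int64(190)), (228, np.int64(9), np.int64(32), np.int64(138)), (230, np.int64(9), np.int64(83), np.int64(85)), (232, np.int64(9), np.int64(87), np.int64(84)), (234, np.int64(9), np.int64(98), np.int64(94)), (236, np.int64(9), np.int64(106), np.int64(105)), (238, np.int64(9), np.int64(105), np.int64(100)), (240, np.int64(9), np.int64(95), np.int64(84)), (242, np.int64(9), np.int64(96), np.int64(81)), (244, np.int64(9), np.int64(96), np.int64(80)), (246, np.int64(9), np.int64(100), np.int64(82)), (248, np.int64(9), np.int64(103), np.int64(81)), (250, np.int64(9), np.int64(104), np.int64(81)), (252, np.int64(9), np.int64(107), np.int64(81)), (254, np.int64(9), np.int64(109), np.int64(81)), (256, np.int64(9), np.int64(116), np.int64(90)), (258, np.int64(10), np.int64(124), np.int64(131)), (260, np.int64(11), np.int64(124), np.int64(165)), (262, np.int64(11), np.int64(122), np.int64(181)), (264, np.int64(11), np.int64(123), np.int64(182))]
rows of head x at z=0: [(16.5, np.float64(216.3)), (15, np.float64(219.3)), (14, np.float64(221.2)), (12, np.float64(225.1)), (10, np.float64(228.9))] z=4: [(14, np.float64(226.7)), (12, np.float64(230.6)), (10, np.float64(234.4))]
```

Request:
servo_tool:
  series:
    - [38,[1,0.5,0.3],0]
    - [38,[1,0.5,0.3],0]
    - [38,[0.2,0.1,-1],0]
    - [38,[0.2,0.1,-1],0]
    - [38,[0.2,0.1,-1],0]
    - [38,[0,0,0],0]

```text
clock: 16.6
tcp_pos: [0.4672, 0.2428, 0.109]
orientation: [3.052, 0.746, -0.0]
force: [-0.2, 0.5, -1.6]
gripper_width: 0.503
gripper_force: 22.9
```

Request:
servo_tool:
  series:
    - [38,[0.25,0.1,-1],0]
    - [38,[0.25,0.15,-1],0]
    - [38,[0,0,0],0]

```text
clock: 16.98
tcp_pos: [0.4678, 0.2431, 0.1071]
orientation: [3.052, 0.747, -0.0]
force: [1.0, -0.3, -0.1]
gripper_width: 0.506
gripper_force: 22.9
```

```bash
python3 edge.py | head -2; python3 held.py | tail -5
```

```text
t 17.02 tcp [467.8 243.  107.1] yawdeg 27.49 down [-0. -0. -1.] F [ 0.2 -0.4 -0.4] w 43.4 gf 22.91561186313629
delta from flush [-20.9  -1.   -2.3]
t 17.07 tcp [467.8 243.1 107.2] yawdeg 27.49 down [-0.  0. -1.] F [-0.2  0.4 -0.3] w 43.8 gf 22.915142700076103
corners [[211.0, 257.0], [330.0, 257.0], [324.0, 313.0], [218.0, 313.0]] area 6170.0
face [468.8 243.5 141.9] yaw,tilt [27.7 12.2] res [ 0.7  0.3 -0.4 -0.   0.6 -0.2 -1.  -0. ]
tcp in head frame, flush ref [ 12.    1.2 -12.1] now [ -8.9   0.2 -14.5] delta from flush [-20.9  -0.9  -2.3]
copper in head frame [ 1.6  0.1 18.6]
```

It is entering freely (2.3 mm deep, no contact). Continuing down along the recess axis.

Request:
servo_tool:
  series:
    - [38,[0.25,0.1,-1],0]
    - [38,[0.25,0.15,-1],0]
    - [38,[0.25,0.1,-1],0]
    - [38,[0,0,0],0]

```text
clock: 17.58
tcp_pos: [0.4685, 0.2434, 0.1041]
orientation: [3.052, 0.746, -0.0]
force: [0.2, 0.5, -0.8]
gripper_width: 0.505
gripper_force: 22.9
```

Request:
servo_tool:
  series:
    - [38,[0.25,0.1,-1],0]
    - [38,[0.25,0.15,-1],0]
    - [38,[0,0,0],0]

```text
clock: 17.95
tcp_pos: [0.469, 0.2436, 0.1021]
orientation: [3.052, 0.746, -0.0]
force: [-0.5, -0.1, -0.5]
gripper_width: 0.51
gripper_force: 22.9
```

```bash
python3 edge.py | head -2; python3 held.py | tail -5
```

```text
t 18.0 tcp [469.1 243.7 102.1] yawdeg 27.49 down [-0.  0. -1.] F [ 0.5 -0.   0. ] w 43.6 gf 22.915434166789055
delta from flush [-20.9  -1.   -7.5]
t 18.05 tcp [469.  243.7 102.2] yawdeg 27.49 down [-0.  0. -1.] F [ 0.4  0.2 -0.1] w 43.3 gf 22.91511967778206
corners [[211.0, 257.0], [330.0, 257.0], [324.0, 313.0], [218.0, 313.0]] area 6166.5
face [470.1 244.1 136.9] yaw,tilt [27.7 12.2] res [ 0.7  0.3 -0.4 -0.   0.6 -0.2 -1.  -0. ]
tcp in head frame, flush ref [ 12.    1.2 -12.1] now [ -9.    0.2 -19.6] delta from flush [-20.9  -1.   -7.5]
copper in head frame [ 1.6  0.1 13.4]
```

Request:
servo_tool:
  series:
    - [38,[0.25,0.1,-1],0]
    - [38,[0.25,0.15,-1],0]
    - [38,[0,0,0],0]

```text
clock: 18.42
tcp_pos: [0.4695, 0.2439, 0.1001]
orientation: [3.052, 0.746, -0.0]
force: [0.5, -0.4, -0.6]
gripper_width: 0.508
gripper_force: 22.9
```

Request:
servo_tool:
  series:
    - [38,[0.25,0.1,-1],0]
    - [38,[0.1,0.1,-0.5],0]
    - [38,[0,0,0],0]

```text
clock: 18.8
tcp_pos: [0.4695, 0.2439, 0.0985]
orientation: [3.051, 0.746, -0.001]
force: [-1.4, -0.9, 0.3]
gripper_width: 0.507
gripper_force: 23.0
```

```bash
python3 edge.py | head -2; python3 held.py | tail -5
```

```text
t 18.85 tcp [469.5 243.9  98.5] yawdeg 27.49 down [-0.001 -0.    -1.   ] F [-2.5 -1.   0.6] w 43.2 gf 23.04396852850914
delta from flush [-21.4  -1.  -11.1]
t 18.9 tcp [469.5 243.9  98.5] yawdeg 27.49 down [-0.001 -0.    -1.   ] F [-2.5 -0.5 -0.2] w 43.5 gf 23.041694909334183
corners [[211.0, 257.0], [330.0, 257.0], [324.0, 313.0], [218.0, 313.0]] area 6164.5
face [470.6 244.3 133.3] yaw,tilt [27.7 12.2] res [ 0.7  0.3 -0.4 -0.   0.6 -0.2 -1.  -0. ]
tcp in head frame, flush ref [ 12.    1.2 -12.1] now [ -9.4   0.2 -23.3] delta from flush [-21.4  -1.  -11.1]
copper in head frame [1.2 0.1 9.8]
```

At the rollers (depth 11 mm, copper about 10 mm above the head). Easing off sideways, a light settle, then releasing and rising.

Request:
servo_tool:
  series:
    - [38,[-0.6,-0.3,-0.5],0]
    - [38,[0,0,-0.5],0]
    - [38,[0,0,0],0]

```text
clock: 19.27
tcp_pos: [0.4695, 0.2439, 0.098]
orientation: [-3.051, -0.747, -0.001]
force: [-2.8, -1.4, 5.1]
gripper_width: 0.506
gripper_force: 23.5
```

Request:
servo_tool:
  series:
    - [50,[0,0,0],0]
    - [60,[0,0,0],0]
    - [60,[0,0,0],0]
    - [60,[0,0,15],0]
    - [60,[0,0,25],0]
    - [60,[0,0,0],0]

```text
clock: 20.02
tcp_pos: [0.4708, 0.2446, 0.1402]
orientation: [-3.051, -0.746, -0.007]
force: [-0.0, -0.5, 0.5]
gripper_width: 0.707
gripper_force: 0.0
```

```bash
cat > seat.py <<'E'
# copper pose in the head frame from scene, top, wrist masks (tilt free) 
from look import *
from vise import Ro
from scipy.optimize import least_squares
o=np.array([.4720,.2450,.1235]);Y=np.radians(27.6)
R=(Ro.from_euler('z',Y)*Ro.from_euler('y',-np.radians(15.9))).as_matrix()
C=np.array([[1,1],[1,-1],[-1,-1],[-1,1]]); Lb=np.c_[C*[.014,.022],np.zeros(4)]
tool()
obs=[]
for n in("scene","top","wrist"):
    c=capture(n);hsv=cv2.cvtColor(c["color"],cv2.COLOR_RGB2HSV)
    m=cv2.inRange(hsv,(3,90,100),(14,255,255)); m=cv2.morphologyEx(m,cv2.MORPH_CLOSE,np.ones((3,3)))
    u=proj(c,o)[0]; ks=[k for k in cv2.findContours(m,0,2)[0] if cv2.contourArea(k)>60]
    if not ks: print(n,"none");continue
    k=min(ks,key=lambda k:np.linalg.norm(k[:,0].mean(0)-u)); q=cv2.approxPolyN(k,4,ensure_convex=True)[0].astype(float)
    for z in(0,.005,.011):
        P=proj(c,o+(Lb+[0,0,z])@R.T); 
        if z==0: q=np.array([q[np.argmin(np.linalg.norm(q-p,axis=1))] for p in P])
        print(n,"z",z*1000,"area",cv2.contourArea(k),"pred",cv2.contourArea(P.astype(np.float32)),"centre diff",(k[:,0].mean(0)*0+np.array(cv2.minAreaRect(k)[0])-np.array(cv2.minAreaRect(P.astype(np.float32))[0])).round(1))
    obs.append((c,q,{"wrist":1,"top":1,"scene":1}[n]))
f=lambda p:np.concatenate([w*(proj(c,o+R@p[:3]+(Lb@(R@Ro.from_rotvec([p[3],p[4],0]).as_matrix()).T))-q).ravel() for c,q,w in obs])
r=least_squares(f,[0,0,.005,0,0],loss="soft_l1",x_scale=[.01,.01,.01,.1,.1]);print("copper in head mm",(r.x[:3]*1000).round(1),"rot xy deg",np.degrees(r.x[3:]).round(1),"res",r.fun.round(1))
E
python3 seat.py
```

```text
t 20.02 tcp [470.8 244.6 140.2] yawdeg 27.49 down [ 0.004  0.002 -1.   ] F [-0.  -0.5  0.5] w 60.4 gf 0.0
scene z 0 area 143.0 pred 162.2722415199969 centre diff [ 0.8 -4.7]
scene z 5.0 area 143.0 pred 162.36903271265328 centre diff [ 1.3 -2.8]
scene z 11.0 area 143.0 pred 162.47694639442489 centre diff [ 1.8 -0.4]
top z 0 area 201.5 pred 272.9197043715976 centre diff [-1.7  1.1]
top z 5.0 area 201.5 pred 276.2328270142898 centre diff [-1.4  0.8]
top z 11.0 area 201.5 pred 280.2892290499294 centre diff [-0.9  0.4]
wrist z 0 area 4178.0 pred 3735.540150860208 centre diff [-0.4 10.2]
wrist z 5.0 area 4178.0 pred 3862.651023000595 centre diff [-0.4  4.3]
wrist z 11.0 area 4178.0 pred 4022.9898065391462 centre diff [-0.4 -3.2]
copper in head mm [ 2.1  0.2 10.9] rot xy deg [0.4 5.2] res [-1.9  2.4 -1.4  0.3 -0.7  0.4  1.1 -2.3  0.5 -0.8 -1.6 -3.4  0.7 -0.8
  0.8 -0.1 -1.2  0.3  0.1 -0.1  0.1  0.2 -0.  -0.3]
```

The block sits on the rollers (copper 10.9 mm up), leaning slightly low on the uphill side. Closing the fingers and positioning them so the fingertip's edge presses just downhill of the copper's centre.

Request:
servo_tool:
  series:
    - [0,[-7,-3,5],0]
    - [0,[-6,-4,0],0]
    - [0,[0,0,0],0]
    - [0,[0,0,0],0]
    - [0,[0,0,0],0]
    - [0,[0,0,0],0]
    - [0,[0,0,0],0]

```text
clock: 21.05
tcp_pos: [0.4563, 0.2368, 0.1426]
orientation: [-3.052, -0.746, 0.0]
force: [-0.5, -0.7, -0.2]
gripper_width: 0.002
gripper_force: 0.0
```

Request:
servo_tool:
  series:
    - [0,[0,0,-5],0]
    - [0,[0,0,-4],0]
    - [0,[0,0,-3],0]
    - [0,[0,0,0],0]

```text
clock: 21.55
tcp_pos: [0.4561, 0.2367, 0.1303]
orientation: [3.051, 0.746, -0.001]
force: [0.3, 0.4, -0.4]
gripper_width: 0.001
gripper_force: 0.0
```

```bash
cat > tip.py <<'E'
from look import *
from edge import R,o
E
python3 - <<'E'
import sys;sys.path.insert(0,'.')
from look import *
tool();c=capture("wrist");g=c["color"].astype(int)
hsv=cv2.cvtColor(c["color"],cv2.COLOR_RGB2HSV)
m=cv2.inRange(hsv,(3,90,100),(14,255,255))
print("copper rows per col:",[(x,np.where(m[:,x])[0].min() if m[:,x].any() else None,np.where(m[:,x])[0].max() if m[:,x].any() else None) for x in range(220,325,8)])
s=bot.state()["tcp_pos"];a=np.radians(27.5)
print("tip row/col for +11 edge:",[(dz,proj(c,s+np.array([.011*np.cos(a),.011*np.sin(a),dz/1000]))[0].round()) for dz in(0,10,20,30)])
E
```

```text
t 21.55 tcp [456.1 236.7 130.3] yawdeg 27.49 down [-0.001 -0.    -1.   ] F [ 0.3  0.4 -0.4] w 0.1 gf 0.0
copper rows per col: [(220, None, None), (228, np.int64(196), np.int64(248)), (236, np.int64(196), np.int64(249)), (244, np.int64(196), np.int64(249)), (252, np.int64(196), np.int64(249)), (260, np.int64(196), np.int64(249)), (268, np.int64(196), np.int64(249)), (276, np.int64(196), np.int64(249)), (284, np.int64(196), np.int64(249)), (292, np.int64(196), np.int64(249)), (300, np.int64(196), np.int64(249)), (308, np.int64(196), np.int64(249)), (316, np.int64(196), np.int64(242)), (324, None, None)]
tip row/col for +11 edge: [(0, array([270., 232.])), (10, array([270., 239.])), (20, array([270., 248.])), (30, array([270., 258.]))]
```

Request:
servo_tool:
  series:
    - [0,[1,0.5,-4],0]
    - [0,[0,0,-4],0]
    - [0,[0,0,-3],0]
    - [0,[0,0,0],0]

```text
clock: 22.1
tcp_pos: [0.4571, 0.2372, 0.1193]
orientation: [3.051, 0.746, -0.001]
force: [-0.6, 0.5, -0.3]
gripper_width: -0.002
gripper_force: 0.0
```

Request:
servo_tool:
  series:
    - [0,[0,0,-2],0]
    - [0,[0,0,-1],0]
    - [0,[0,0,0],0]

```text
clock: 22.48
tcp_pos: [0.4573, 0.2373, 0.1166]
orientation: [3.052, 0.746, -0.0]
force: [0.5, 0.3, -0.3]
gripper_width: -0.002
gripper_force: 0.0
```

Request:
servo_tool:
  series:
    - [0,[0,0,-2],0]
    - [0,[0,0,-1],0]
    - [0,[0,0,0],0]

```text
clock: 22.85
tcp_pos: [0.4572, 0.2373, 0.1136]
orientation: [3.052, 0.746, -0.0]
force: [-0.1, -0.6, -0.2]
gripper_width: -0.001
gripper_force: 0.0
```

```bash
cat > tip.py <<'E'
from look import *
from seat import R,o
E
cat > tip.py <<'E'
from look import *
tool();c=capture("wrist")
hsv=cv2.cvtColor(c["color"],cv2.COLOR_RGB2HSV)
m=cv2.inRange(hsv,(3,90,100),(14,255,255))
print("copper rows:",[(x,*(np.where(m[:,x])[0][[0,-1]] if m[:,x].any() else (0,0))) for x in range(212,334,8)])
s=bot.state()["tcp_pos"];a=np.radians(27.5)
print("tip row:",[(dz,proj(c,s+np.array([.011*np.cos(a),.011*np.sin(a),dz/1000]))[0].round()) for dz in(10,15,20,25,30)])
E
python3 tip.py
```

```text
t 22.85 tcp [457.2 237.3 113.6] yawdeg 27.49 down [-0. -0. -1.] F [-0.1 -0.6 -0.2] w -0.1 gf 0.0
copper rows: [(212, 0, 0), (220, np.int64(209), np.int64(262)), (228, np.int64(209), np.int64(266)), (236, np.int64(209), np.int64(266)), (244, np.int64(209), np.int64(266)), (252, np.int64(209), np.int64(266)), (260, np.int64(209), np.int64(257)), (268, np.int64(210), np.int64(256)), (276, np.int64(210), np.int64(257)), (284, np.int64(209), np.int64(257)), (292, np.int64(210), np.int64(266)), (300, np.int64(209), np.int64(266)), (308, np.int64(209), np.int64(266)), (316, np.int64(209), np.int64(266)), (324, np.int64(212), np.int64(218)), (332, 0, 0)]
tip row: [(10, array([270., 240.])), (15, array([270., 244.])), (20, array([270., 248.])), (25, array([270., 253.])), (30, array([270., 258.]))]
```

The fingertip edge is at row 257, i.e. 29 mm above the reported TCP, so contact is about 9 mm lower and will land about 4 mm downhill of centre, as wanted.

Request:
servo_tool:
  series:
    - [0,[0,0,-3],0]
    - [0,[0,0,-3],0]
    - [0,[0,0,-1],0]
    - [0,[0,0,0],0]

```text
clock: 23.4
tcp_pos: [0.4573, 0.2373, 0.1067]
orientation: [3.052, 0.746, -0.0]
force: [-0.7, 0.0, 2.1]
gripper_width: -0.003
gripper_force: 1.2
```

Request:
servo_tool:
  series:
    - [0,[0,0,-1],0]
    - [0,[0,0,-1],0]
    - [0,[0,0,0],0]

```text
clock: 23.78
tcp_pos: [0.4571, 0.2372, 0.1048]
orientation: [3.052, 0.746, -0.0]
force: [-2.7, -0.5, 4.7]
gripper_width: 0.001
gripper_force: 2.5
```

Request:
servo_tool:
  series:
    - [0,[0.2,0.1,-1],0]
    - [0,[0.2,0.1,-1],0]
    - [0,[0,0,0],0]

```text
clock: 24.15
tcp_pos: [0.4564, 0.2369, 0.1021]
orientation: [3.051, 0.746, -0.004]
force: [-4.2, -2.7, 4.2]
gripper_width: 0.006
gripper_force: 2.7
```

```bash
python3 tip.py; python3 seat.py | tail -1
```

```text
t 24.15 tcp [456.4 236.9 102.1] yawdeg 27.49 down [-0.003 -0.001 -1.   ] F [-4.2 -2.7  4.2] w 0.5 gf 2.736336775124073
copper rows: [(212, 0, 0), (220, np.int64(220), np.int64(271)), (228, np.int64(220), np.int64(271)), (236, np.int64(220), np.int64(271)), (244, np.int64(220), np.int64(269)), (252, np.int64(220), np.int64(268)), (260, np.int64(220), np.int64(257)), (268, np.int64(220), np.int64(257)), (276, np.int64(220), np.int64(257)), (284, np.int64(220), np.int64(257)), (292, np.int64(220), np.int64(268)), (300, np.int64(220), np.int64(269)), (308, np.int64(220), np.int64(272)), (316, np.int64(220), np.int64(271)), (324, np.int64(220), np.int64(250)), (332, 0, 0)]
tip row: [(10, array([270., 240.])), (15, array([270., 244.])), (20, array([270., 248.])), (25, array([270., 253.])), (30, array([270., 258.]))]
 -54.9 -55.6 -73.6 -45.9   1.    0.3  -0.7   0.3   0.5   0.   -0.9   0. ]
```

```bash
sed -i 's/^for n in("scene","top","wrist"):/import sys\nfor n in (sys.argv[1:] or ("scene","top","wrist")):/; s/cv2.approxPolyN(k,4/cv2.approxPolyN(cv2.convexHull(k),4/' seat.py; python3 seat.py wrist
```

```text
t 24.35 tcp [456.4 236.9 102.1] yawdeg 27.49 down [-0.003 -0.001 -1.   ] F [-4.4 -3.3  3.7] w -0.0 gf 2.7064692042768
wrist z 0 area 4977.5 pred 5851.925908534555 centre diff [-0.4 12.3]
wrist z 5.0 area 4977.5 pred 6101.841670357273 centre diff [-0.4  4.9]
wrist z 11.0 area 4977.5 pred 6421.037671578117 centre diff [-0.4 -4.5]
copper in head mm [-1.8  0.3  6. ] rot xy deg [-0.1 -4. ] res [ 0.6  0.1 -0.4  0.1  0.7 -0.1 -1.1 -0.1]
```

The press rocked the block: the downhill side has started past its roller (copper mean 6 mm up, now 4° the other way). Lifting and pressing uphill of centre instead.

Request:
servo_tool:
  series:
    - [0,[0,0,5],0]
    - [0,[0,0,3],0]
    - [0,[3.5,1.8,1],0]
    - [0,[3.5,1.8,1],0]
    - [0,[0,0,0],0]

```text
clock: 25.02
tcp_pos: [0.4652, 0.2414, 0.1128]
orientation: [-3.051, -0.746, -0.001]
force: [-0.3, -0.0, -0.1]
gripper_width: -0.001
gripper_force: 0.0
```

```bash
python3 tip.py; python3 seat.py wrist | tail -1
```

```text
t 25.02 tcp [465.2 241.4 112.8] yawdeg 27.49 down [ 0.  0. -1.] F [-0.3 -0.  -0.1] w -0.1 gf 0.0
copper rows: [(212, 0, 0), (220, np.int64(235), np.int64(261)), (228, np.int64(235), np.int64(280)), (236, np.int64(235), np.int64(273)), (244, np.int64(235), np.int64(269)), (252, np.int64(235), np.int64(268)), (260, np.int64(236), np.int64(257)), (268, np.int64(235), np.int64(257)), (276, np.int64(236), np.int64(257)), (284, np.int64(235), np.int64(257)), (292, np.int64(236), np.int64(268)), (300, np.int64(235), np.int64(269)), (308, np.int64(235), np.int64(280)), (316, np.int64(235), np.int64(281)), (324, 0, 0), (332, 0, 0)]
tip row: [(10, array([270., 240.])), (15, array([270., 244.])), (20, array([270., 249.])), (25, array([270., 254.])), (30, array([270., 259.]))]
copper in head mm [-1.8  0.1  6.2] rot xy deg [-0.1 -6.4] res [ 0.5  0.1 -0.6  0.1  1.1 -0.1 -0.9 -0.1]
```

Request:
servo_tool:
  series:
    - [0,[0,0,-4],0]
    - [0,[0,0,-3],0]
    - [0,[0,0,-2],0]
    - [0,[0,0,0],0]

```text
clock: 25.62
tcp_pos: [0.4655, 0.2415, 0.104]
orientation: [-3.051, -0.746, -0.003]
force: [-0.0, 0.3, 3.6]
gripper_width: 0.001
gripper_force: 1.3
```

Request:
servo_tool:
  series:
    - [0,[0,0,-1],0]
    - [0,[0.2,0.1,-1],0]
    - [0,[0,0,0],0]

```text
clock: 26.0
tcp_pos: [0.4657, 0.2416, 0.1021]
orientation: [-3.051, -0.746, -0.003]
force: [1.6, 1.2, 4.5]
gripper_width: -0.001
gripper_force: 1.9
```

Request:
servo_tool:
  series:
    - [0,[0.2,0.1,-1],0]
    - [0,[0.2,0.1,-1],0]
    - [0,[0,0,0],0]

```text
clock: 26.38
tcp_pos: [0.4646, 0.2411, 0.0992]
orientation: [3.051, 0.746, -0.002]
force: [1.0, 0.0, 1.7]
gripper_width: -0.002
gripper_force: 0.4
```

```bash
python3 seat.py wrist | tail -1
```

```text
copper in head mm [-0.2  0.3  0.4] rot xy deg [-0.1 -0.8] res [ 0.2  0.1 -0.3  0.   0.5 -0.1 -0.3 -0.1]
```

It snapped: copper is at 0.4 mm and level with the head. One gentle confirming press, then retreat.

Request:
servo_tool:
  series:
    - [0,[0,0,-1],0]
    - [0,[0,0,-1],0]
    - [0,[0,0,-1],0]
    - [0,[0,0,0],0]

```text
clock: 26.92
tcp_pos: [0.4661, 0.2419, 0.0981]
orientation: [-3.051, -0.746, -0.003]
force: [-2.5, -1.3, 16.7]
gripper_width: -0.002
gripper_force: 8.6
```

```bash
python3 seat.py wrist | sed -n '1p;$p'
```

```text
t 26.93 tcp [466.1 241.9  98.1] yawdeg 27.49 down [ 0.002  0.001 -1.   ] F [-2.5 -1.3 16.7] w -0.2 gf 8.630930073559284
copper in head mm [1.3 0.4 0.3] rot xy deg [-0.5  2.1] res [-0.1  0.3 -0.1 -0.3  0.1  0.3  0.1 -0.3]
```

Request:
servo_tool:
  series:
    - [0,[0,0,10],0]
    - [0,[0,0,30],0]
    - [0,[-40,-20,20],0]
    - [0,[-10,-5,0],0]
    - [0,[0,0,0],0]
    - [0,[0,0,0],0]

```text
clock: 27.72
tcp_pos: [0.4159, 0.2167, 0.1563]
orientation: [-3.052, -0.746, -0.0]
force: [-0.0, -0.3, 0.3]
gripper_width: 0.002
gripper_force: 0.0
```

```bash
python3 seat.py scene top wrist; python3 seat.py wrist | tail -1; python3 - <<'E'
from look import *
c=capture("wrist");cv2.imwrite("pics/w9.png",c["color"][:,:,::-1])
from vise import Ro
o=np.array([.4720,.2450,.1235]);R=(Ro.from_euler('z',np.radians(27.6))*Ro.from_euler('y',-np.radians(15.9))).as_matrix()
P=proj(c,o+np.array([[16.5,0,0],[15,0,-1.5],[14,0,0],[-14,0,0],[-15,0,-1.5],[-16.5,0,0]])@R.T/1000).round(1);print(P.tolist())
g=c["color"][:,int(P[2,0])-22:int(P[2,0])+23].astype(int);r0,r1=int(P[0,1]),int(P[5,1])
for a,b in((r0-6,r0+10),(r1-12,r1+5)): print([(r,*np.median(g[r],0).astype(int).tolist()) for r in range(a,b)])
E
```

```text
t 27.73 tcp [415.9 216.7 156.3] yawdeg 27.49 down [ 0.  0. -1.] F [-0.  -0.3  0.3] w 0.2 gf 0.0
scene z 0 area 146.0 pred 162.2722415199969 centre diff [ 1.8 -0.7]
scene z 5.0 area 146.0 pred 162.36903271265328 centre diff [2.2 1.2]
scene z 11.0 area 146.0 pred 162.47694639442489 centre diff [2.8 3.6]
top z 0 area 202.0 pred 272.9197043715976 centre diff [-0.8 -0.6]
top z 5.0 area 202.0 pred 276.2328270142898 centre diff [-0.5 -0.9]
top z 11.0 area 202.0 pred 280.2892290499294 centre diff [ 0.  -1.3]
wrist z 0 area 4476.5 pred 4533.654509352054 centre diff [-0.7 -0.8]
wrist z 5.0 area 4476.5 pred 4714.988944471115 centre diff [-0.7 -4.1]
wrist z 11.0 area 4476.5 pred 4947.108513114683 centre diff [-0.8 -8.1]
copper in head mm [1.1 0.4 1.7] rot xy deg [-1.  -1.1] res [-1.6 -0.4 -1.2  0.  -1.1  0.3 -1.3 -0.   0.4  0.1  0.1  0.6  1.4 -0.1
 -6.1  3.5 -0.4 -0.6  0.4 -0.3 -0.1  0.2  0.  -0.3]
copper in head mm [0.6 0.5 0.1] rot xy deg [-0.3  2.1] res [-0.1  0.1 -0.4  0.   0.5 -0.   0.  -0.1]
[[272.2, 82.1], [272.2, 84.5], [272.2, 87.3], [272.1, 140.4], [272.1, 141.1], [272.1, 144.8]]
[(76, 190, 182, 178), (77, 190, 182, 178), (78, 190, 181, 178), (79, 190, 182, 179), (80, 191, 183, 180), (81, 189, 183, 179), (82, 177, 172, 169), (83, 151, 145, 142), (84, 122, 113, 110), (85, 105, 88, 82), (86, 121, 87, 72), (87, 155, 109, 84), (88, 177, 125, 96), (89, 184, 131, 100), (90, 185, 131, 100), (91, 185, 131, 101)]
[(132, 182, 129, 99), (133, 183, 130, 100), (134, 184, 130, 101), (135, 184, 130, 100), (136, 184, 131, 101), (137, 185, 132, 101), (138, 186, 132, 102), (139, 183, 131, 103), (140, 172, 129, 108), (141, 161, 141, 133), (142, 175, 167, 163), (143, 188, 182, 178), (144, 191, 185, 182), (145, 191, 185, 182), (146, 191, 184, 181), (147, 191, 184, 180), (148, 191, 183, 179)]
```

The snap holds and the copper outline matches the flush prediction (edges at rows 87 and 140). The remaining 2° lean is within measurement noise, but I'll give the downhill half one gentle press too and compare heights.

Request:
servo_tool:
  series:
    - [0,[20,10,0],0]
    - [0,[20.4,10.1,0],0]
    - [0,[0,0,-30],0]
    - [0,[0,0,-20],0]
    - [0,[0,0,-6],0]
    - [0,[0,0,-2],0]
    - [0,[0,0,0],0]
    - [0,[0,0,0],0]

```text
clock: 28.98
tcp_pos: [0.4561, 0.2368, 0.0994]
orientation: [-3.051, -0.746, -0.002]
force: [0.5, 0.4, -0.4]
gripper_width: 0.001
gripper_force: 0.0
```

Request:
servo_tool:
  series:
    - [0,[0,0,-1],0]
    - [0,[0,0,-1],0]
    - [0,[0,0,-1],0]
    - [0,[0,0,0],0]

```text
clock: 29.48
tcp_pos: [0.4556, 0.2365, 0.0956]
orientation: [3.052, 0.746, -0.0]
force: [0.1, -0.9, -0.7]
gripper_width: -0.004
gripper_force: 0.0
```

Request:
servo_tool:
  series:
    - [0,[0,0,-1],0]
    - [0,[0,0,-1],0]
    - [0,[0,0,-1],0]
    - [0,[0,0,0],0]

```text
clock: 29.98
tcp_pos: [0.4559, 0.2366, 0.0947]
orientation: [-3.052, -0.746, -0.001]
force: [-8.4, -4.7, 27.4]
gripper_width: 0.001
gripper_force: 14.2
```

Contact came at TCP z 94.7, against 95.0 predicted for a flat face, so the block is seated flush and on the floor. Retreating and doing the final check.

Request:
servo_tool:
  series:
    - [0,[0,0,10],0]
    - [0,[0,0,40],0]
    - [0,[-25,-12,30],0]
    - [0,[-25,-12,0],0]
    - [0,[0,0,0],0]
    - [0,[0,0,0],0]

```text
clock: 30.72
tcp_pos: [0.4064, 0.2129, 0.1728]
orientation: [-3.051, -0.746, -0.001]
force: [0.5, 0.0, -0.2]
gripper_width: 0.001
gripper_force: 0.0
```

```bash
python3 seat.py wrist | sed -n '1p;$p'; python3 - <<'E'
from cell import bot,capture
from h import *
for o in orange(capture("top"),.022): 
    if max(o[2])<75: print(*o)
print(bot.job_done())
E
```

```text
t 30.73 tcp [406.4 212.9 172.8] yawdeg 27.49 down [ 0.001  0.    -1.   ] F [ 0.5  0.  -0.2] w 0.1 gf 0.0
copper in head mm [0.8 0.4 0.9] rot xy deg [-2.3  2.3] res [-0.2  0.7 -0.1 -0.8  0.   0.5  0.3 -0.4]
[241. 296.] [349.2  63.8] [66.9 35.6] 31.0
[368. 242.] [ 473.3 -249.2] [60.4 38.1] 62.6
[153. 238.] [483.8 278.9] [33.4 50.6] 28.0
[346. 156.] [ 689.9 -198.6] [31.  30.1] 42.7
the job is handed in; nothing more can be done
None
```

The copper-faced block is seated copper side up in the vise recess, flush with the head to within about 1 mm by camera and fingertip contact. It was handed in at about 31 s with the gripper clear, and the wide and tall blocks read unmoved in the last top picture (the other items were not re-measured).

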